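# Index a vial tray onto its drive dogs and clamp it

## Task

The round vial tray on the sampler sits high on the drive dogs because its rim notches do not line up with them. Turn it round on its spindle by its upright peg until it drops fully home, with the wide notch over the wide dog, then swing the hold-down clamp all the way in over the tray's rim. Leave the things lying on the sampler and round about it where they are.

Things in the scene. Friction and masses are not known exactly. Their poses are not given: they have to be found in the camera images.
- sampler: fixed white bench instrument, 240 x 300 mm, 60 mm high, flat grey deck; origin under its centre on the bench, z up, clamp on its +y side. On its centre a spindle 18 mm across rises to 98 mm above the bench; the platter round it (radius 50 mm, top 64 mm above the bench) carries the seated tray. Wide dog on its +x axis
- wide_dog (a point): the widest of the sampler's five steel drive dogs: fixed radial bars standing 60 to 81 mm from the spindle axis, tops 74 mm above the bench, outer ends showing beyond the tray. This one is 20 mm wide, on the sampler's +x; four 8 mm ones stand at 75, 125, 220, 280 degrees anticlockwise from it. Point: on its top, 76 mm from the axis
- tray: loose round white tray, 0.3 kg, 140 mm across, 12 mm thick, already on the spindle (1 mm play each way). Origin on its axis at its underside; +x through the wide notch. Hub 36 mm across to 26 mm, vial caps (34 mm off the axis) to 18 mm above the underside. At first it lies level on the dogs, underside 74 mm above the bench, 34 to 180 degrees out of place
- wide_notch (a point): the tray's wide rim notch, 27 mm, at 64 mm from its axis, on its underside; four 15 mm notches follow at 75, 125, 220, 280 degrees anticlockwise. All match the dogs in one position only, tray x along sampler x. The tray turns either way on the dogs (2 to 4 N at the peg); there it falls 10 mm by its own weight (underside 64 mm above the bench) and cannot turn further
- turn_peg (a point): the tray's upright steel turning peg, 10 mm across, 54 mm off the tray's axis at 250 degrees anticlockwise from the tray's +x axis; it stands from 12 to 52 mm above the tray's underside; this point is on its axis, 32 mm above the underside
- clamp (a joint): angle of the hold-down clamp about its upright pivot, rad: 0 swung out (arm along the sampler's -x), 1.57 the stop, all the way in, arm pointing at the spindle, its end over the rim. Starts at 0 to 0.5; closes anticlockwise seen from above; light friction (1 N at the pin), stays where left. Passes 3 mm above a seated tray's rim; a tray still up blocks it
- clamp_pivot (a point): the clamp's pivot axis, 120 mm from the spindle in the sampler's +y direction, at the height of the underside of the arm (79 mm above the bench)
- clamp_pin (a point): the clamp's upright pin by which it is pushed, steel, 12 mm across, 46 mm from the pivot along the arm, rising to 119 mm above the bench; this point is on its axis, 104 mm above the bench. The arm is a flat bar 18 mm wide, reaching 62 mm from the pivot, top 87 mm above the bench
- spare_vial: loose amber glass vial, 14 mm across and 36 mm tall, standing on the sampler's deck; origin at the centre of its foot
- forceps: loose steel forceps 110 mm long and 6 mm high, lying on the sampler's deck; origin under its middle, x along its length
- tube_rack: wooden block 100 x 160 x 45 mm with capped tubes, 104 mm high in all; origin under its centre
- beaker: glass beaker, 72 mm across, 95 mm tall; origin at the centre of its foot
- reagent: amber bottle with a blue cap, 70 mm across, about 160 mm tall; origin at the centre of its foot
- jar: white jar, 64 mm across, about 80 mm tall; origin at the centre of its foot
- spatula: steel spatula 170 mm long lying on the bench; origin under its middle

How it is judged:
By the outcome, as a careful person would: the job done as asked, in the order asked, and still so for the second after the job is handed in, with the robot touching nothing.
It also fails if it takes over 72 s, if anything falls off the work surface, if the arm or the gripper's body presses on something with over 40 N, if the wrist force passes 120 N, or if a joint passes its speed limit or range.

## Robot

A 6-joint arm with a two-finger parallel gripper is mounted at the origin on the work surface. World frame = base frame: x ahead of the robot, y to its left, z up, the work surface at z = 0. Lengths are in m, angles in rad, forces in N, time in s.
With the tool pointing down it reaches from about 0.3 to 0.875 m from the base axis. Payload 4.2 kg.
Tool frame: the origin (TCP) lies midway between the tips of the shut fingers; the grasp point (between the pads) lies 19 mm behind it; z points along the fingers, y is the line along which they close (so a half turn about z gives the same grasp; the last joint's range is limited). The gripper opens to 85 mm and grips with 20 to 120 N. Pads are 22 mm wide; open, the fingers measure 114 mm over their backs; the gripper's body (76 mm by 85 mm) begins 54 mm behind the grasp point. The pads swing forward as they close: fully open they stand 13 mm farther back than shut.
Start: joints at [1.294, 0.32, 1.565, -0, 1.257, -0.02], TCP at [0.146, 0.556, 0.231] pointing down, gripper open.
Joint ranges: [-3.11, 3.11], [-0.84, 2.01], [0.21, 2.61], [-1.34, 4.49], [0.05, 2.63], [-2.56, 2.56]. Speed limits (rad/s): [2.57, 2.57, 3.14, 3.14, 3.14, 3.14].

## Interface

Orientations are given as a unit quaternion [w, x, y, z].
In Python, from workcell import * gives the robot as it stands.
- The arm moves only by the tool apply_moves, never from a script. Its argument "rows" is a list of rows, each an object of numbers: "claw": the gripper's target within -1 to 1 (shut at 1, half-way at 0, fully open at -1); "x", "y", "z": the shift along the tool's x, y, z each as a share of 20 cm, from -1 to 1; "wx", "wy", "wz": the turn, a rotation vector about the tool's x, y, z each as a share of 180 degrees, from -1 to 1. In form: [{"claw": .., "x": .., "y": .., "z": .., "wx": .., "wy": .., "wz": ..}, ...]. A call has exactly 5 rows; each row is the pose to reach, as a shift and turn from the pose commanded when the call began, along the tool's axes at that moment, turning the shorter way round; what a row does not reach only later rows make up. A row lasts 1/8 s, in which the tool goes at most 62.5 mm and 10.7 degrees, less where a joint would pass 70% of its speed; a pose out of reach is approached as far as the arm can. A call with a number of a shift or a turn outside -1 to 1 is refused whole. A call with a gripper value outside its range is refused whole. The fingers move at their own pace and stop on an object; "squeeze" is the grip in N (left out, the last holds). Time passes only in rows, so rows that repeat a pose let the fingers close, or fill a call up. It gives the time, the measured TCP pose, the force, the opening and the grip force at its end, in the units of the state.
- get_obs(): the state, without advancing time (a new reading comes with each control period).
- camera(name): name is "scene" or "top" or "wrist"; returns the picture (384x512x3 uint8, blue, green, red); there is no depth.
- get_calibration(name): a dict with "fovy" (degrees; the focal length in pixels is half the picture's height over the tangent of half this angle, whatever the lens; pixels are square), "cx", "cy" (the principal point, pixels), "k1" (the pictures are not rectified: a ray, as slopes to the right and down, at radius r is drawn at 1 + k1 r^2 times it, then the intrinsics apply), "camera_from_world" (4x4, takes a point from world to camera coordinates). Camera axes: x right, y down, z forward; pixel columns grow to the right and rows downward; lengths in m; the calibration is good to about 2 mm. A picture is of the moment at which its call begins: read the wrist's pose just before it. get_calibration takes no time and is no camera call; for the wrist camera it gives the pose at the moment of the call.
- close_job(): hands the job in; it is judged then, once.
The state is a dict: "time": time; "joints": joint angles; "dq": joint speeds; "joint_torque": joint torques, N m; "position": TCP position; "orientation": TCP orientation; "force": force on the tool from outside, world axes, zero at the start; "torque": the same for the moment, N m; "finger_gap": finger opening in m; "finger_force": force on a finger pad.
Only numpy, scipy, OpenCV 4.12 (cv2) and the standard library are available. Lean on these libraries where they do the work, as an engineer would, in place of code of your own. Each camera call takes 0.05 s, during which the arm holds its last target. There are 200 camera calls.

## Working session

There is one attempt and no reset: what is moved stays moved. The work goes in short steps, Python scripts to look and compute and a tool call to move; the robot and the scene stay as the last step left them, time stands still between calls to the robot, and variables do not carry over. Pictures are saved under pics/ and viewed, at most 10 in all, crops included, and the job is handed in when it is done.

Besides the shell and the picture viewer there is one more tool, called after ">>>" as name(argument=value, ...) on one line, values as JSON. apply_moves: Moves the arm, as the interface text tells. Its arguments: {"type":"object","properties":{"rows":{"type":"array"},"squeeze":{"type":"number"}},"required":["rows"]}

```bash
mkdir -p pics; ls; cat > h.py <<'E'
from workcell import *
import numpy as np, cv2
def snap(n,f):
    c=get_calibration(n); im=camera(n); cv2.imwrite('pics/'+f,im); return im,c
def ray(c,u,v):
    f=192/np.tan(np.radians(c['fovy'])/2)
    K=np.array([[f,0,c['cx']],[0,f,c['cy']],[0,0,1.]])
    p=cv2.undistortPoints(np.array([[[u,v]]],float),K,np.array([0.,0,0,0]))[0,0] if 0 else np.array([(u-c['cx'])/f,(v-c['cy'])/f])
    rd=np.linalg.norm(p); r=rd
    for _ in range(20): r=rd/(1+c['k1']*r*r)
    p=p*(r/rd if rd>0 else 1)
    T=np.array(c['camera_from_world']); R=T[:3,:3]
    return -R.T@T[:3,3], R.T@np.array([p[0],p[1],1])
def onz(c,u,v,z):
    o,d=ray(c,u,v); return o+d*(z-o[2])/d[2]
def proj(c,P):
    f=192/np.tan(np.radians(c['fovy'])/2)
    T=np.array(c['camera_from_world']); q=T[:3,:3]@np.array(P)+T[:3,3]; p=q[:2]/q[2]; p=p*(1+c['k1']*(p@p))
    return p*f+[c['cx'],c['cy']]
def st():
    o=get_obs(); print(round(o['time'],2),np.round(o['position'],4),np.round(o['orientation'],4),'F',np.round(o['force'],1),'gap',round(o['finger_gap'],4),'ff',o['finger_force'],'j',np.round(o['joints'],3))
E
python3 - <<'E'
from h import *
st()
for n in('top','scene'):
    im,c=snap(n,n+'0.png'); print(n,c['fovy'],c['k1'],ray(c,256,192))
E
```

```text
pics
0.0 [0.1459 0.5557 0.2305] [-1.000e-04  1.280e-01  9.918e-01 -9.000e-04] F [ 0.4  0.9 -0.5] gap 0.0852 ff 0.0 j [ 1.294  0.32   1.566 -0.     1.257 -0.02 ]
top 47.127902695644 0.011527826283099599 (array([ 0.27873764, -0.0150903 ,  1.42418765]), array([ 0.18614214,  0.0202687 , -0.98234359]))
scene 56.695526024021945 -0.025770416535088176 (array([1.21301069, 0.04568418, 0.8528463 ]), array([-0.65454064, -0.04362789, -0.75482884]))
```

View pics/top0.png

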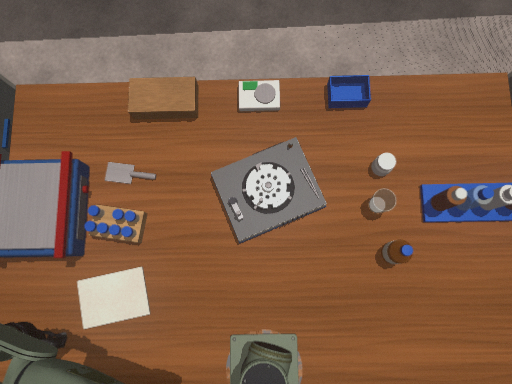

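View pics/scene0.png

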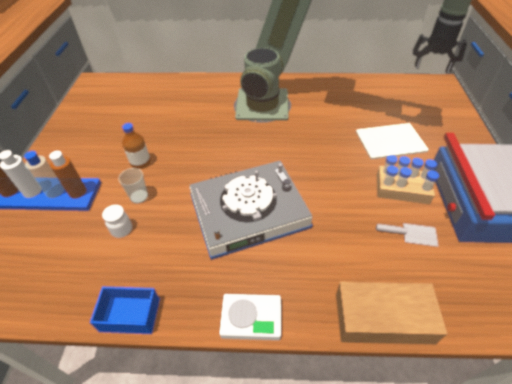

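The top view shows the sampler centred near (268,187), with the clamp near (236,210) and the forceps near (310,180). The vial may be at (290,147). Next I'll enlarge that area.

```bash
python3 - <<'E'
from h import *
a=cv2.imread('pics/top0.png')[132:248,205:335]; b=cv2.imread('pics/scene0.png')[155:260,182:317]
a=cv2.resize(a,None,fx=5,fy=5,interpolation=2); b=cv2.resize(b,None,fx=5,fy=5,interpolation=2)
cv2.imwrite('pics/ta.png',a);cv2.imwrite('pics/sb.png',b)
E
```

```text
(no output)
```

View pics/ta.png

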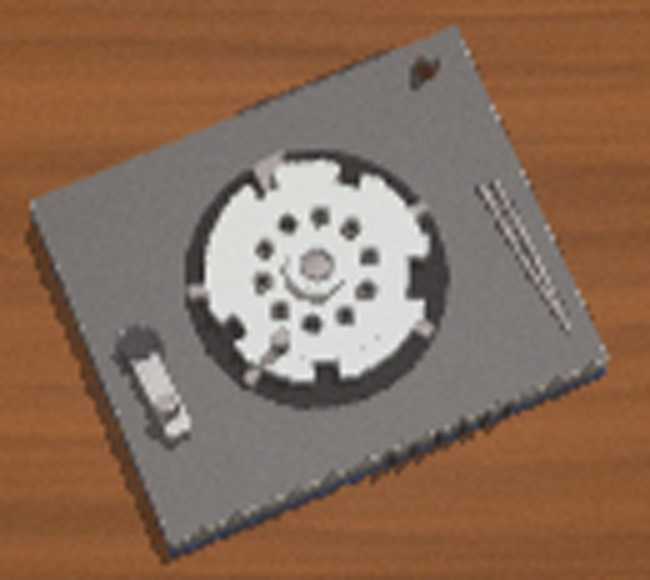

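View pics/sb.png

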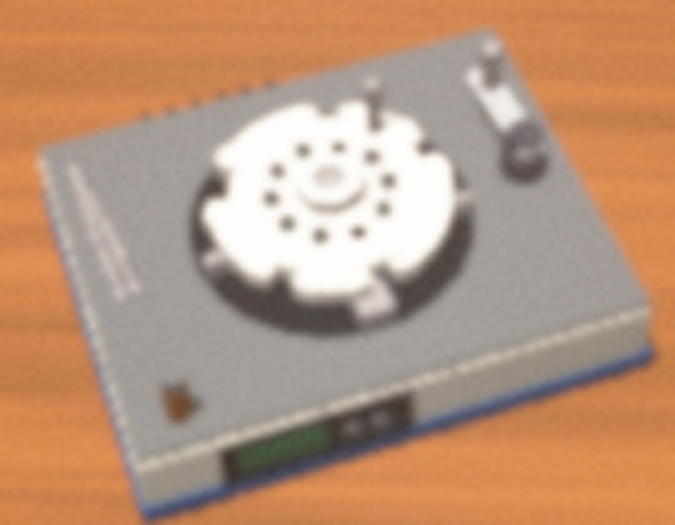

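The tray's wide notch points right at crop (415,275) and the wide dog is at (268,170). The peg stands at about (281,340), the clamp pin at (165,400), and the vial at (425,72). The tray therefore needs about +117° anticlockwise.

```bash
python3 - <<'E'
from h import *
c=get_calibration('top')
P=lambda u,v,z:onz(c,205+(u-2)/5,132+(v-2)/5,z)
C=[P(35,205,.06),P(457,28,.06),P(605,358,.06),P(168,545,.06)]
for p in C: print(p)
C=np.array(C); print('centre',C.mean(0),[np.linalg.norm(C[i]-C[i-1]) for i in range(4)])
e=C[0]-C[3]+C[1]-C[2]; yaw=np.arctan2(e[1],e[0]); e=C[0]-C[1]+C[3]-C[2]; print('yaw',np.degrees(yaw),np.degrees(np.arctan2(e[1],e[0]))-90)
s=P(316,263,.098); print('spindle',s)
for n,u,v,z in(('dog',268,168,.074),('peg',281,336,.126),('notch',415,277,.086),('pin',165,400,.119),('armend',180,435,.087),('vial',428,66,.096)):
    p=P(u,v,z); d=p-s; print(n,p,np.hypot(*d[:2]),np.degrees(np.arctan2(d[1],d[0])))
E
```

```text
[0.60305685 0.15367233 0.06      ]
[ 0.71451532 -0.1188293   0.06      ]
[ 0.49719993 -0.20401562  0.06      ]
[0.38554955 0.07046739 0.06      ]
centre [ 0.55008041 -0.0246763   0.06      ] [np.float64(0.23287870142624978), np.float64(0.29441489183372754), np.float64(0.2334152677077242), np.float64(0.2963220060965027)]
yaw 21.169603039987567 22.189991714434484
spindle [ 0.55370967 -0.02440538  0.098     ]
dog [0.62060386 0.00445849 0.074     ] 0.07285571267963056 23.33949199305893
peg [ 0.5037344  -0.00234158  0.126     ] 0.05462910461502592 156.17882052442005
notch [ 0.54608073 -0.08557173  0.086     ] 0.061640278848916166 -97.10947338639394
pin [0.46744548 0.06788603 0.119     ] 0.12632978415464255 133.0666923457637
armend [0.45030049 0.0609016  0.087     ] 0.1340549838954543 140.4792132595852
vial [ 0.678635   -0.09715155  0.096     ] 0.14456259334886784 -30.212979835132806
```

>>> apply_moves(rows=[{"claw": -1, "x": -0.2, "y": -0.18, "z": 0, "wx": 0, "wy": 0, "wz": 0.058}, {"claw": -0.5, "x": -0.4, "y": -0.36, "z": 0, "wx": 0, "wy": 0, "wz": 0.116}, {"claw": 0, "x": -0.6, "y": -0.55, "z": 0, "wx": 0, "wy": 0, "wz": 0.174}, {"claw": 0.2, "x": -0.8, "y": -0.74, "z": 0, "wx": 0, "wy": 0, "wz": 0.232}, {"claw": 0.2, "x": -1, "y": -0.92, "z": 0, "wx": 0, "wy": 0, "wz": 0.29}])

```text
time: 0.72
position: [0.2932, 0.3256, 0.2311]
orientation: [0.0, 0.554, 0.833, -0.0]
force: [0.6, 0.1, 0.3]
finger_gap: 0.034
finger_force: 0.0
```

```bash
cat >> h.py <<'E'
from scipy.spatial.transform import Rotation as Ro
def go(x,y,z,az):  # shares to reach world TCP with tool y at azimuth az (deg), tool down
    o=get_obs(); q=o['orientation']; R=Ro.from_quat([q[1],q[2],q[3],q[0]])
    a=np.radians(az); Y=np.array([np.cos(a),np.sin(a),0]); Z=np.array([0,0,-1.]); X=np.cross(Y,Z)
    T=Ro.from_matrix(np.c_[X,Y,Z])
    cy=R.as_matrix()[:,1]; print('az now',np.degrees(np.arctan2(cy[1],cy[0])))
    print('shift',np.round(R.inv().apply(np.array([x,y,z])-o['position'])/.2,3),'turn',np.round((R.inv()*T).as_rotvec()/np.pi,3))
E
python3 -c "
from h import *
st(); go(.504,-.002,.23,-60)"
```

```text
0.72 [0.2932 0.3256 0.2311] [ 0.000e+00  5.536e-01  8.328e-01 -2.000e-04] F [0.6 0.1 0.3] gap 0.034 ff 0.0 j [ 0.812  0.103  1.852 -0.     1.187  0.414]
az now 22.766834203390875
shift [-1.918  0.338  0.006] turn [0.   0.   0.46]
```

>>> apply_moves(rows=[{"claw": 0.2, "x": -0.2, "y": 0.04, "z": 0, "wx": 0, "wy": 0, "wz": 0.058}, {"claw": 0.2, "x": -0.4, "y": 0.08, "z": 0, "wx": 0, "wy": 0, "wz": 0.116}, {"claw": 0.2, "x": -0.6, "y": 0.12, "z": 0, "wx": 0, "wy": 0, "wz": 0.174}, {"claw": 0.2, "x": -0.8, "y": 0.15, "z": 0, "wx": 0, "wy": 0, "wz": 0.232}, {"claw": 0.2, "x": -1, "y": 0.18, "z": 0, "wx": 0, "wy": 0, "wz": 0.29}])

```text
time: 1.35
position: [0.4046, 0.1562, 0.2311]
orientation: [-0.0, 0.864, 0.504, -0.0]
force: [0.7, 1.2, 0.1]
finger_gap: 0.0346
finger_force: 0.0
```

```bash
python3 -c "
from h import *
st(); go(.504,-.002,.22,-80)"
```

```text
1.35 [0.4046 0.1562 0.2311] [-1.000e-04  8.637e-01  5.041e-01 -2.000e-04] F [0.7 1.2 0.1] gap 0.0346 ff 0.0 j [0.342 0.096 1.86  0.    1.186 0.856]
az now -29.460907987614497
shift [-0.445  0.822  0.055] turn [-0.     0.     0.281]
```

>>> apply_moves(rows=[{"claw": 0.2, "x": -0.09, "y": 0.16, "z": 0, "wx": 0, "wy": 0, "wz": 0.058}, {"claw": 0.2, "x": -0.18, "y": 0.32, "z": 0, "wx": 0, "wy": 0, "wz": 0.116}, {"claw": 0.2, "x": -0.27, "y": 0.5, "z": 0, "wx": 0, "wy": 0, "wz": 0.174}, {"claw": 0.2, "x": -0.36, "y": 0.66, "z": 0, "wx": 0, "wy": 0, "wz": 0.232}, {"claw": 0.2, "x": -0.445, "y": 0.822, "z": 0, "wx": 0, "wy": 0, "wz": 0.281}])

```text
time: 1.98
position: [0.5049, -0.0014, 0.2309]
orientation: [-0.0, 0.996, 0.087, -0.0]
force: [0.6, -0.3, 0.8]
finger_gap: 0.0342
finger_force: 0.0
```

```bash
python3 -c "
from h import *
st(); go(.504,-.002,.19,-116); im,c=snap('wrist','w1.png'); print([proj(c,p) for p in([.504,-.002,.126],[.5537,-.0244,.098],[.4674,.0679,.119])])"
```

```text
1.98 [ 0.5049 -0.0014  0.2309] [-1.000e-04  9.962e-01  8.710e-02 -4.000e-04] F [ 0.6 -0.3  0.8] gap 0.0342 ff 0.0 j [-0.026  0.21   1.719  0.     1.213  1.371]
az now -80.00972049572235
shift [-0.005  0.002  0.205] turn [-0.   0.   0.2]
[array([254.52326818, 191.80735985]), array([284.66305227, 141.7017705 ]), array([180.11037182, 212.72312986])]
```

View pics/w1.png

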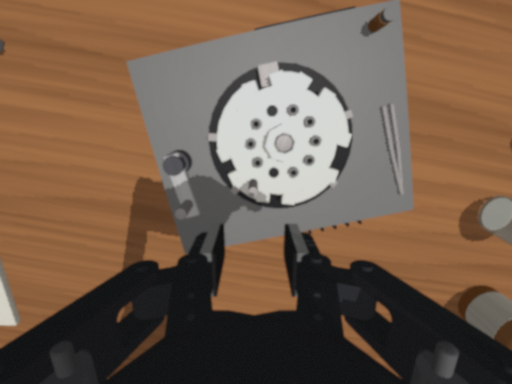

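The wrist view agrees with the top view: spindle at (285,143), peg near (249,188), clamp pin at (181,208). I'll lower the open fingers round the peg.

>>> apply_moves(rows=[{"claw": 0.2, "x": 0, "y": 0, "z": 0.1, "wx": 0, "wy": 0, "wz": 0.05}, {"claw": 0.2, "x": 0, "y": 0, "z": 0.2, "wx": 0, "wy": 0, "wz": 0.1}, {"claw": 0.2, "x": 0, "y": 0, "z": 0.3, "wx": 0, "wy": 0, "wz": 0.15}, {"claw": 0.2, "x": 0, "y": 0, "z": 0.4, "wx": 0, "wy": 0, "wz": 0.2}, {"claw": 0.2, "x": 0, "y": 0, "z": 0.45, "wx": 0, "wy": 0, "wz": 0.2}])

```text
time: 2.65
position: [0.5038, -0.0001, 0.14]
orientation: [0.0, 0.975, -0.221, -0.001]
force: [-0.1, 0.7, 0.4]
finger_gap: 0.034
finger_force: 0.0
```

```bash
python3 -c "
from h import *
st(); im,c=snap('wrist','w2.png'); print(proj(c,[.504,-.002,.126]),proj(c,[.504,-.002,.09]));im2,c2=snap('scene','s2.png');print(proj(c2,[.504,-.002,.126]))
cv2.imwrite('pics/m2.png',np.hstack([cv2.resize(im[130:384,156:356],(400,508)),cv2.resize(im2[140:241,190:270],(400,508),interpolation=2)]))"
```

```text
2.65 [ 5.038e-01 -1.000e-04  1.400e-01] [ 2.000e-04  9.752e-01 -2.212e-01 -1.200e-03] F [-0.1  0.7  0.4] gap 0.034 ff 0.0 j [-0.023  0.29   1.86   0.     0.995  1.994]
[257.46056316 227.09550979] [256.81908794 208.29045146]
[255.13560924 171.13042543]
```

View pics/m2.png

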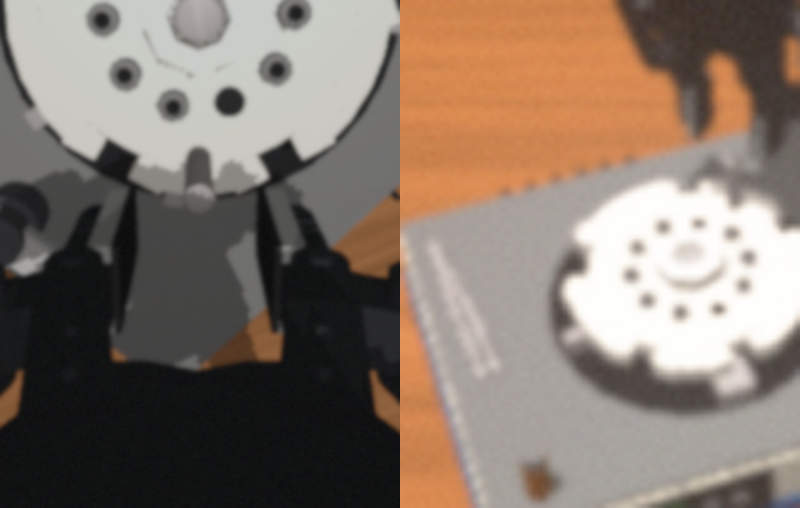

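The peg top at about (256,229) falls within 2 px of the prediction and sits midway between the fingers. I'll go down and half close.

>>> apply_moves(rows=[{"claw": 0.2, "x": 0, "y": 0, "z": 0.1, "wx": 0, "wy": 0, "wz": 0}, {"claw": 0.2, "x": 0, "y": 0, "z": 0.2, "wx": 0, "wy": 0, "wz": 0}, {"claw": 0.4, "x": 0, "y": 0, "z": 0.205, "wx": 0, "wy": 0, "wz": 0}, {"claw": 0.62, "x": 0, "y": 0, "z": 0.205, "wx": 0, "wy": 0, "wz": 0}, {"claw": 0.62, "x": 0, "y": 0, "z": 0.205, "wx": 0, "wy": 0, "wz": 0}])

```text
time: 3.38
position: [0.5054, -0.0002, 0.1013]
orientation: [-0.0, 0.975, -0.222, 0.001]
force: [-0.1, -0.1, -0.1]
finger_gap: 0.0166
finger_force: 0.0
```

```bash
cat >> h.py <<'E'
S=np.array([.5525,-.0245])
def arc(angs,z=.099,r=.054):  # shares: TCP at world angle(s) round spindle, tool y = angle-270
    for a in angs:
        t=np.radians(a); print(a,end=' '); go(S[0]+r*np.cos(t),S[1]+r*np.sin(t),z,a-270)
E
python3 -c "
from h import *
st(); c=get_calibration('wrist')
im,c=snap('wrist','w3.png'); 
arc([160,165,170,175,180])"
```

```text
3.38 [ 5.054e-01 -2.000e-04  1.013e-01] [-3.000e-04  9.750e-01 -2.221e-01  1.000e-03] F [-0.1 -0.1 -0.1] gap 0.0166 ff 0.0 j [-0.023  0.334  1.91   0.     0.896  1.995]
160 az now -115.6742650560315
shift [-0.003  0.034  0.011] turn [-0.    -0.001 -0.032]
165 az now -115.6742650560315
shift [0.    0.057 0.011] turn [-0.    -0.001 -0.059]
170 az now -115.6742650560315
shift [0.006 0.08  0.011] turn [-0.    -0.001 -0.087]
175 az now -115.6742650560315
shift [0.013 0.102 0.011] turn [-0.    -0.001 -0.115]
180 az now -115.6742650560315
shift [0.022 0.124 0.011] turn [-0.    -0.001 -0.143]
```

>>> apply_moves(rows=[{"claw": 0.62, "x": 0, "y": 0.033, "z": 0.01, "wx": 0, "wy": 0, "wz": -0.039}, {"claw": 0.62, "x": 0.005, "y": 0.065, "z": 0.01, "wx": 0, "wy": 0, "wz": -0.078}, {"claw": 0.62, "x": 0.015, "y": 0.097, "z": 0.01, "wx": 0, "wy": 0, "wz": -0.117}, {"claw": 0.62, "x": 0.03, "y": 0.127, "z": 0.01, "wx": 0, "wy": 0, "wz": -0.156}, {"claw": 0.62, "x": 0.045, "y": 0.155, "z": 0.01, "wx": 0, "wy": 0, "wz": -0.194}])

```text
time: 4.05
position: [0.4999, -0.0318, 0.099]
orientation: [-0.0, 0.997, 0.082, 0.001]
force: [1.5, 1.8, 0.1]
finger_gap: 0.0161
finger_force: 0.9
```

```bash
python3 -c "
from h import *
st(); arc([197,204,211,218,225])"
```

```text
4.05 [ 0.4999 -0.0318  0.099 ] [-4.000e-04  9.966e-01  8.230e-02  1.000e-03] F [1.5 1.8 0.1] gap 0.0161 ff 0.9136489033699036 j [-8.700e-02  3.310e-01  1.922e+00  1.000e-03  8.860e-01  1.318e+00]
197 az now -80.55892019349233
shift [-0.002  0.043  0.   ] turn [-0.    -0.001 -0.042]
204 az now -80.55892019349233
shift [0.004 0.075 0.   ] turn [-0.    -0.001 -0.081]
211 az now -80.55892019349233
shift [0.014 0.106 0.   ] turn [-0.    -0.001 -0.12 ]
218 az now -80.55892019349233
shift [0.028 0.136 0.   ] turn [-0.    -0.001 -0.159]
225 az now -80.55892019349233
shift [0.046 0.164 0.   ] turn [ 0.    -0.001 -0.198]
```

Pushing force is about 2 N, as expected for the tray turning on the dogs. I'll continue.

>>> apply_moves(rows=[{"claw": 0.62, "x": 0, "y": 0.043, "z": 0, "wx": 0, "wy": 0, "wz": -0.042}, {"claw": 0.62, "x": 0.004, "y": 0.075, "z": 0, "wx": 0, "wy": 0, "wz": -0.08}, {"claw": 0.62, "x": 0.014, "y": 0.106, "z": 0, "wx": 0, "wy": 0, "wz": -0.12}, {"claw": 0.62, "x": 0.028, "y": 0.136, "z": 0, "wx": 0, "wy": 0, "wz": -0.16}, {"claw": 0.62, "x": 0.046, "y": 0.164, "z": 0, "wx": 0, "wy": 0, "wz": -0.198}])

```text
time: 4.68
position: [0.5138, -0.0625, 0.0989]
orientation: [-0.001, 0.924, 0.383, 0.0]
force: [-0.8, 2.6, -0.1]
finger_gap: 0.0161
finger_force: 1.1
```

```bash
python3 -c "
from h import *
st(); arc([232,239,246,253,258])"
```

```text
4.67 [ 0.5138 -0.0625  0.0989] [-5.000e-04  9.236e-01  3.833e-01  5.000e-04] F [-0.8  2.6 -0.1] gap 0.0161 ff 1.1032688990235329 j [-0.144  0.355  1.884  0.002  0.903  0.639]
232 az now -44.92654967900284
shift [ 0.003  0.036 -0.001] turn [-0.    -0.    -0.038]
239 az now -44.92654967900284
shift [ 0.009  0.068 -0.001] turn [-0.    -0.    -0.077]
246 az now -44.92654967900284
shift [ 0.019  0.099 -0.001] turn [-0.    -0.    -0.116]
253 az now -44.92654967900284
shift [ 0.033  0.129 -0.001] turn [-0.    -0.    -0.155]
258 az now -44.92654967900284
shift [ 0.044  0.15  -0.001] turn [-0.    -0.    -0.183]
```

>>> apply_moves(rows=[{"claw": 0.62, "x": 0.003, "y": 0.036, "z": 0, "wx": 0, "wy": 0, "wz": -0.038}, {"claw": 0.62, "x": 0.009, "y": 0.068, "z": 0, "wx": 0, "wy": 0, "wz": -0.077}, {"claw": 0.62, "x": 0.019, "y": 0.099, "z": 0, "wx": 0, "wy": 0, "wz": -0.116}, {"claw": 0.62, "x": 0.033, "y": 0.129, "z": 0, "wx": 0, "wy": 0, "wz": -0.155}, {"claw": 0.62, "x": 0.044, "y": 0.15, "z": 0, "wx": 0, "wy": 0, "wz": -0.183}])

```text
time: 5.3
position: [0.5406, -0.0775, 0.0986]
orientation: [-0.001, 0.777, 0.629, -0.0]
force: [-2.6, 1.9, 0.7]
finger_gap: 0.0165
finger_force: 1.1
```

```bash
python3 -c "
from h import *
st(); arc([261,264,267,270,272])"
```

```text
5.3 [ 0.5406 -0.0775  0.0986] [-9.000e-04  7.773e-01  6.292e-01 -1.000e-04] F [-2.6  1.9  0.7] gap 0.0165 ff 1.1136146262288094 j [-1.640e-01  3.940e-01  1.818e+00  1.000e-03  9.310e-01  4.500e-02]
261 az now -12.023406069916943
shift [ 0.002  0.017 -0.002] turn [-0.    -0.    -0.017]
264 az now -12.023406069916943
shift [ 0.003  0.032 -0.002] turn [-0.    -0.    -0.033]
267 az now -12.023406069916943
shift [ 0.005  0.046 -0.002] turn [-0.   -0.   -0.05]
270 az now -12.023406069916943
shift [ 0.008  0.059 -0.002] turn [-0.    -0.    -0.067]
272 az now -12.023406069916943
shift [ 0.01   0.069 -0.002] turn [-0.    -0.    -0.078]
```

>>> apply_moves(rows=[{"claw": 0.62, "x": 0.002, "y": 0.017, "z": 0, "wx": 0, "wy": 0, "wz": -0.017}, {"claw": 0.62, "x": 0.003, "y": 0.032, "z": 0, "wx": 0, "wy": 0, "wz": -0.033}, {"claw": 0.62, "x": 0.005, "y": 0.046, "z": 0, "wx": 0, "wy": 0, "wz": -0.05}, {"claw": 0.62, "x": 0.008, "y": 0.06, "z": 0, "wx": 0, "wy": 0, "wz": -0.067}, {"claw": 0.62, "x": 0.01, "y": 0.069, "z": 0, "wx": 0, "wy": 0, "wz": -0.078}])

```text
time: 5.92
position: [0.5546, -0.0788, 0.0985]
orientation: [-0.0, 0.695, 0.719, -0.0]
force: [-0.8, -0.9, -0.5]
finger_gap: 0.0161
finger_force: 0.6
```

```bash
python3 -c "
from h import *
st(); arc([274,276,278])"
```

```text
5.92 [ 0.5546 -0.0788  0.0985] [-3.000e-04  6.951e-01  7.189e-01 -1.000e-04] F [-0.8 -0.9 -0.5] gap 0.0161 ff 0.551430769264698 j [-0.162  0.413  1.786  0.     0.943 -0.196]
274 az now 1.9320332125605941
shift [ 0.002  0.008 -0.003] turn [-0.    -0.    -0.011]
276 az now 1.9320332125605941
shift [ 0.002  0.018 -0.003] turn [-0.    -0.    -0.023]
278 az now 1.9320332125605941
shift [ 0.003  0.027 -0.003] turn [-0.    -0.    -0.034]
```

>>> apply_moves(rows=[{"claw": 0.62, "x": 0, "y": 0.005, "z": 0, "wx": 0, "wy": 0, "wz": -0.005}, {"claw": 0.62, "x": 0.001, "y": 0.008, "z": 0, "wx": 0, "wy": 0, "wz": -0.01}, {"claw": 0.62, "x": 0.001, "y": 0.012, "z": 0, "wx": 0, "wy": 0, "wz": -0.015}, {"claw": 0.62, "x": 0.002, "y": 0.015, "z": 0, "wx": 0, "wy": 0, "wz": -0.02}, {"claw": 0.62, "x": 0.002, "y": 0.018, "z": 0, "wx": 0, "wy": 0, "wz": -0.023}])

```text
time: 6.55
position: [0.5585, -0.0785, 0.0983]
orientation: [-0.0, 0.669, 0.743, -0.0]
force: [-1.0, 0.9, 0.6]
finger_gap: 0.0163
finger_force: 0.7
```

```bash
python3 -c "
from h import *
st(); arc([278])
a,c=snap('wrist','w4.png'); b,c2=snap('scene','s4.png')
print(proj(c2,[.5525,-.0245,.08]))
cv2.imwrite('pics/m4.png',np.hstack([cv2.resize(a,(512,384)),cv2.resize(b[160:235,215:271],(286,384),interpolation=2)]))"
```

```text
6.55 [ 0.5585 -0.0785  0.0983] [-1.000e-04  6.690e-01  7.433e-01 -0.000e+00] F [-1.   0.9  0.6] gap 0.0163 ff 0.7116058096289635 j [-0.16   0.418  1.777  0.     0.946 -0.265]
278 az now 6.022634622694769
shift [ 0.002  0.008 -0.003] turn [-0.    -0.    -0.011]
[246.95705865 194.40452919]
```

View pics/m4.png

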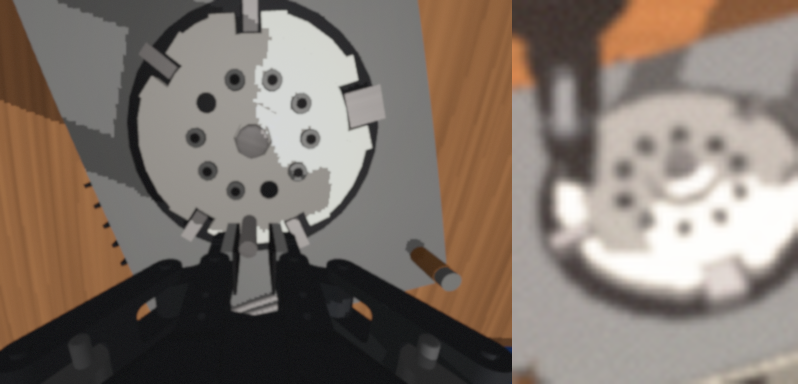

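```bash
python3 -c "
from h import *
c=get_calibration('wrist'); s=onz(c,252,141,.098); print('spindle',s, 'cam',ray(c,256,192)[0])
for z in(.116,.126): p=onz(c,248,249,z); print(z,p,np.linalg.norm((p-s)[:2]))
a=cv2.imread('pics/w4.png'); g=cv2.cvtColor(a,cv2.COLOR_BGR2GRAY)
for r in(125,130,135,140,145): print(r,g[r,120:160:2],g[r,350:390:2])
"
```

```text
spindle [ 0.5526107 -0.0232189  0.098    ] cam [ 0.55207824 -0.01076603  0.24144996]
0.116 [ 0.55614693 -0.07663622  0.116     ] 0.05353424901444068
0.126 [ 0.5558226  -0.07138551  0.126     ] 0.04827358409424292
125 [ 77  77  76  65  32  22  24  24  41 116 144 146 147 146 147 147 147 148
 147 147] [133 166 162 152 140 127 116 126 138  85  45  42  43  48  99 124 125 126
 125 125]
130 [ 77  77  76  71  40  23  21  22  34 111 144 146 146 146 147 146 146 147
 147 147] [162 186 202 210 212 213 213 213 211 167  62  44  42  53 111 126 125 125
 124 124]
135 [ 76  76  75  74  48  25  22  26  29  93 140 146 145 147 147 147 147 147
 147 147] [213 214 214 213 213 213 213 213 213 199 108  47  44  70 119 126 125 124
 124 124]
140 [ 77  76  77  77  58  24  22  22  24  83 139 146 146 145 146 146 146 147
 147 147] [212 214 214 213 214 213 213 213 212 211 166  59  44  89 121 125 125 124
 125 124]
145 [ 76  76  78  76  63  32  24  23  26  74 137 146 146 146 146 146 146 146
 147 147] [214 214 214 213 214 214 213 212 212 212 200 110  53 107 125 125 124 125
 123 125]
```

At z 0.116 the peg comes out 53.5 mm off the axis, while at 0.126 it would be only 48 mm, so the tray has dropped home. The wide dog at (365,105) stands in the wide notch. I'll open and lift.

>>> apply_moves(rows=[{"claw": 0.4, "x": 0, "y": 0, "z": 0, "wx": 0, "wy": 0, "wz": 0}, {"claw": 0.4, "x": 0, "y": 0, "z": 0, "wx": 0, "wy": 0, "wz": 0}, {"claw": 0.3, "x": 0, "y": 0, "z": -0.15, "wx": 0, "wy": 0, "wz": 0}, {"claw": 0.3, "x": 0, "y": 0, "z": -0.4, "wx": 0, "wy": 0, "wz": 0}, {"claw": 0.3, "x": 0, "y": 0, "z": -0.6, "wx": 0, "wy": 0, "wz": 0}])

```text
time: 7.28
position: [0.559, -0.0785, 0.2201]
orientation: [0.001, 0.669, 0.743, 0.001]
force: [0.6, -0.0, -0.7]
finger_gap: 0.0298
finger_force: 0.0
```

```bash
python3 -c "
from h import *
c=get_calibration('wrist'); st(); go(.467,.068,.2,-65)
b,c2=snap('top','t5.png'); a,c=snap('wrist','w5.png')
cv2.imwrite('pics/m5.png',np.hstack([cv2.resize(a,(440,330)),cv2.resize(b[137:242,210:325],(361,330),interpolation=2)[:,:360]]))"
```

```text
7.28 [ 0.559  -0.0785  0.2201] [6.000e-04 6.692e-01 7.431e-01 5.000e-04] F [ 0.6 -0.  -0.7] gap 0.0298 ff 0.0 j [-0.16   0.309  1.608  0.     1.222 -0.264]
az now 5.985240730244961
shift [ 0.776 -0.381  0.1  ] turn [ 0.    -0.     0.394]
```

View pics/m5.png

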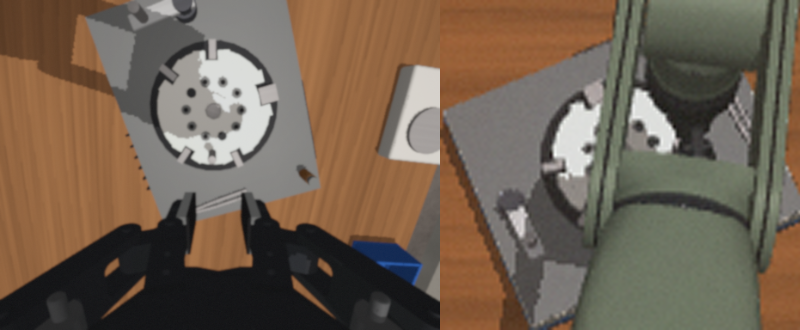

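The tray is seated, with all five dogs in their notches. The clamp is at the top of the wrist view, its pin near (137,17). Next is the move above the pin.

>>> apply_moves(rows=[{"claw": 0.3, "x": 0.15, "y": -0.07, "z": 0, "wx": 0, "wy": 0, "wz": 0.058}, {"claw": 0.3, "x": 0.3, "y": -0.15, "z": 0, "wx": 0, "wy": 0, "wz": 0.116}, {"claw": 0.3, "x": 0.46, "y": -0.23, "z": 0, "wx": 0, "wy": 0, "wz": 0.174}, {"claw": 0.3, "x": 0.62, "y": -0.31, "z": 0, "wx": 0, "wy": 0, "wz": 0.232}, {"claw": 0.3, "x": 0.776, "y": -0.381, "z": 0.05, "wx": 0, "wy": 0, "wz": 0.29}])

```text
time: 8.0
position: [0.466, 0.0689, 0.208]
orientation: [-0.0, 0.929, 0.37, 0.0]
force: [0.1, -0.3, 0.3]
finger_gap: 0.0303
finger_force: 0.0
```

>>> apply_moves(rows=[{"claw": 0.3, "x": 0, "y": 0, "z": 0.1, "wx": 0, "wy": 0, "wz": 0.058}, {"claw": 0.3, "x": 0, "y": 0, "z": 0.2, "wx": 0, "wy": 0, "wz": 0.105}, {"claw": 0.3, "x": 0, "y": 0, "z": 0.3, "wx": 0, "wy": 0, "wz": 0.105}, {"claw": 0.3, "x": 0, "y": 0, "z": 0.35, "wx": 0, "wy": 0, "wz": 0.105}, {"claw": 0.3, "x": 0, "y": 0, "z": 0.35, "wx": 0, "wy": 0, "wz": 0.105}])

```text
time: 8.62
position: [0.4661, 0.0679, 0.1376]
orientation: [-0.0, 0.977, 0.215, -0.001]
force: [0.2, -0.1, -1.1]
finger_gap: 0.0298
finger_force: 0.0
```

```bash
python3 -c "
from h import *
st(); a,c=snap('wrist','w6.png'); print(proj(c,[.467,.068,.119]),proj(c,[.467,.068,.087]),proj(c,[.507,.087,.09]))"
```

```text
8.62 [0.4661 0.0679 0.1376] [-2.000e-04  9.765e-01  2.154e-01 -9.000e-04] F [ 0.2 -0.1 -1.1] gap 0.0298 ff 0.0 j [0.12  0.245 1.933 0.    0.965 1.257]
[254.29574084 224.96752404] [254.21706316 208.62695748] [253.68537958 150.82694484]
```

View pics/w6.png

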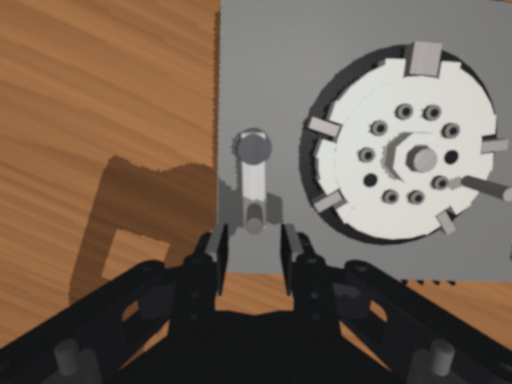

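The pin top at (255,226) and the pivot at (255,148) match the predictions within 3 px. I'll go down and partly close.

>>> apply_moves(rows=[{"claw": 0.3, "x": 0, "y": 0, "z": 0.1, "wx": 0, "wy": 0, "wz": 0}, {"claw": 0.3, "x": 0, "y": 0, "z": 0.19, "wx": 0, "wy": 0, "wz": 0}, {"claw": 0.55, "x": 0, "y": 0, "z": 0.19, "wx": 0, "wy": 0, "wz": 0}, {"claw": 0.55, "x": 0, "y": 0, "z": 0.19, "wx": 0, "wy": 0, "wz": 0}, {"claw": 0.55, "x": 0, "y": 0, "z": 0.19, "wx": 0, "wy": 0, "wz": 0}])

```text
time: 9.3
position: [0.4673, 0.0681, 0.1013]
orientation: [0.0, 0.977, 0.215, 0.001]
force: [-0.2, 0.6, -0.4]
finger_gap: 0.0192
finger_force: 0.0
```

```bash
cat >> h.py <<'E'
PV=np.array([.5075,.0875])
def arcp(angs,z=.099,r=.046):  # same round the clamp pivot
    for a in angs:
        t=np.radians(a); print(a,end=' '); go(PV[0]+r*np.cos(t),PV[1]+r*np.sin(t),z,a-270)
E
python3 -c "
from h import *
st(); arcp([205,214,223,232,241,250])"
```

```text
9.3 [0.4673 0.0681 0.1013] [1.000e-04 9.765e-01 2.155e-01 1.100e-03] F [-0.2  0.6 -0.4] gap 0.0192 ff 0.0 j [0.12  0.289 1.982 0.    0.868 1.257]
205 az now -65.1155592246902
shift [-0.007 -0.003  0.011] turn [ 0.    -0.001 -0.001]
214 az now -65.1155592246902
shift [-0.004  0.033  0.011] turn [ 0.    -0.001 -0.051]
223 az now -65.1155592246902
shift [0.005 0.068 0.011] turn [ 0.    -0.001 -0.101]
232 az now -65.1155592246902
shift [0.019 0.101 0.011] turn [ 0.    -0.001 -0.151]
241 az now -65.1155592246902
shift [0.037 0.132 0.011] turn [ 0.    -0.001 -0.201]
250 az now -65.1155592246902
shift [0.061 0.159 0.012] turn [ 0.    -0.001 -0.251]
```

>>> apply_moves(rows=[{"claw": 0.55, "x": -0.004, "y": 0.033, "z": 0, "wx": 0, "wy": 0, "wz": -0.05}, {"claw": 0.55, "x": 0.005, "y": 0.068, "z": 0, "wx": 0, "wy": 0, "wz": -0.1}, {"claw": 0.55, "x": 0.019, "y": 0.101, "z": 0, "wx": 0, "wy": 0, "wz": -0.15}, {"claw": 0.55, "x": 0.037, "y": 0.132, "z": 0, "wx": 0, "wy": 0, "wz": -0.2}, {"claw": 0.55, "x": 0.061, "y": 0.159, "z": 0, "wx": 0, "wy": 0, "wz": -0.25}])

```text
time: 9.93
position: [0.4909, 0.0444, 0.1009]
orientation: [-0.0, 0.818, 0.575, 0.0]
force: [-1.3, 1.4, 0.8]
finger_gap: 0.0193
finger_force: 0.9
```

```bash
python3 -c "
from h import *
st(); arcp([259,267,275,282,288])"
```

```text
9.93 [0.4909 0.0444 0.1009] [-4.000e-04  8.184e-01  5.747e-01  1.000e-04] F [-1.3  1.4  0.8] gap 0.0193 ff 0.8631942607462406 j [6.600e-02 3.190e-01 1.936e+00 1.000e-03 8.870e-01 4.120e-01]
259 az now -19.840629270706422
shift [0.004 0.04  0.01 ] turn [-0.    -0.    -0.049]
267 az now -19.840629270706422
shift [0.011 0.072 0.01 ] turn [-0.    -0.    -0.094]
275 az now -19.840629270706422
shift [0.022 0.102 0.01 ] turn [-0.    -0.    -0.138]
282 az now -19.840629270706422
shift [0.035 0.126 0.01 ] turn [-0.    -0.    -0.177]
288 az now -19.840629270706422
shift [0.049 0.146 0.01 ] turn [-0.   -0.   -0.21]
```

>>> apply_moves(rows=[{"claw": 0.55, "x": 0.004, "y": 0.04, "z": 0, "wx": 0, "wy": 0, "wz": -0.05}, {"claw": 0.55, "x": 0.011, "y": 0.072, "z": 0, "wx": 0, "wy": 0, "wz": -0.094}, {"claw": 0.55, "x": 0.022, "y": 0.102, "z": 0, "wx": 0, "wy": 0, "wz": -0.138}, {"claw": 0.55, "x": 0.035, "y": 0.126, "z": 0, "wx": 0, "wy": 0, "wz": -0.177}, {"claw": 0.55, "x": 0.049, "y": 0.146, "z": 0, "wx": 0, "wy": 0, "wz": -0.21}])

```text
time: 10.55
position: [0.5215, 0.0435, 0.1008]
orientation: [-0.0, 0.589, 0.808, -0.0]
force: [-1.8, -0.0, 0.8]
finger_gap: 0.0193
finger_force: 0.7
```

```bash
python3 -c "
from h import *
st(); arcp([290,292,294,296,298,300])"
```

```text
10.55 [0.5215 0.0435 0.1008] [-4.000e-04  5.886e-01  8.084e-01 -1.000e-04] F [-1.8 -0.   0.8] gap 0.0193 ff 0.7198881357908249 j [ 0.061  0.361  1.868  0.     0.914 -0.251]
290 az now 17.881285955837946
shift [0.001 0.009 0.009] turn [-0.    -0.    -0.012]
292 az now 17.881285955837946
shift [0.001 0.017 0.009] turn [-0.    -0.    -0.023]
294 az now 17.881285955837946
shift [0.002 0.025 0.009] turn [-0.    -0.    -0.034]
296 az now 17.881285955837946
shift [0.003 0.033 0.009] turn [-0.    -0.    -0.045]
298 az now 17.881285955837946
shift [0.004 0.041 0.009] turn [-0.    -0.    -0.056]
300 az now 17.881285955837946
shift [0.006 0.049 0.009] turn [-0.    -0.    -0.067]
```

>>> apply_moves(rows=[{"claw": 0.55, "x": 0.001, "y": 0.009, "z": 0, "wx": 0, "wy": 0, "wz": -0.012}, {"claw": 0.55, "x": 0.001, "y": 0.017, "z": 0, "wx": 0, "wy": 0, "wz": -0.02}, {"claw": 0.55, "x": 0.002, "y": 0.025, "z": 0, "wx": 0, "wy": 0, "wz": -0.025}, {"claw": 0.55, "x": 0.003, "y": 0.033, "z": 0, "wx": 0, "wy": 0, "wz": -0.025}, {"claw": 0.55, "x": 0.003, "y": 0.038, "z": 0, "wx": 0, "wy": 0, "wz": -0.025}])

```text
time: 11.18
position: [0.5278, 0.0457, 0.1002]
orientation: [-0.001, 0.558, 0.83, -0.001]
force: [-5.2, -4.0, 3.5]
finger_gap: 0.0193
finger_force: 3.0
```

```bash
python3 -c "
from h import *
st()"
```

```text
11.18 [0.5278 0.0457 0.1002] [-8.000e-04  5.577e-01  8.300e-01 -1.200e-03] F [-5.2 -4.   3.5] gap 0.0193 ff 3.0285653471946716 j [ 6.500e-02  3.710e-01  1.853e+00 -1.000e-03  9.210e-01 -3.210e-01]
```

>>> apply_moves(rows=[{"claw": 0.55, "x": 0, "y": 0.006, "z": 0, "wx": 0, "wy": 0, "wz": 0}, {"claw": 0.55, "x": 0, "y": 0.01, "z": 0, "wx": 0, "wy": 0, "wz": 0}, {"claw": 0.55, "x": 0, "y": 0.01, "z": 0, "wx": 0, "wy": 0, "wz": 0}, {"claw": 0.55, "x": 0, "y": 0.01, "z": 0, "wx": 0, "wy": 0, "wz": 0}, {"claw": 0.55, "x": 0, "y": 0.01, "z": 0, "wx": 0, "wy": 0, "wz": 0}])

```text
time: 11.8
position: [0.5279, 0.0458, 0.1001]
orientation: [-0.002, 0.558, 0.83, -0.003]
force: [-7.4, -5.9, 6.9]
finger_gap: 0.0189
finger_force: 4.5
```

It has stalled against the stop. I'll release and lift clear.

>>> apply_moves(rows=[{"claw": 0.5, "x": 0, "y": -0.012, "z": 0, "wx": 0, "wy": 0, "wz": 0}, {"claw": 0.35, "x": 0, "y": -0.015, "z": 0, "wx": 0, "wy": 0, "wz": 0}, {"claw": 0.35, "x": 0, "y": -0.015, "z": 0, "wx": 0, "wy": 0, "wz": 0}, {"claw": 0.35, "x": 0, "y": -0.015, "z": -0.2, "wx": 0, "wy": 0, "wz": 0}, {"claw": 0.35, "x": 0, "y": -0.015, "z": -0.5, "wx": 0, "wy": 0, "wz": 0}])

```text
time: 12.42
position: [0.5272, 0.0461, 0.1998]
orientation: [-0.002, 0.558, 0.83, -0.001]
force: [0.1, 0.7, 0.0]
finger_gap: 0.0279
finger_force: 0.0
```

>>> apply_moves(rows=[{"claw": 0.35, "x": 0, "y": 0, "z": -0.1, "wx": 0, "wy": 0, "wz": 0}, {"claw": 0.35, "x": 0, "y": 0, "z": -0.3, "wx": 0, "wy": 0, "wz": 0}, {"claw": 0.35, "x": 0, "y": 0, "z": -0.4, "wx": 0, "wy": 0, "wz": 0}, {"claw": 0.35, "x": 0, "y": 0, "z": -0.4, "wx": 0, "wy": 0, "wz": 0}, {"claw": 0.35, "x": 0, "y": 0, "z": -0.4, "wx": 0, "wy": 0, "wz": 0}])

```text
time: 13.05
position: [0.5275, 0.046, 0.2791]
orientation: [-0.001, 0.558, 0.83, -0.0]
force: [-0.2, -0.9, 0.8]
finger_gap: 0.0276
finger_force: 0.0
```

```bash
python3 -c "
from h import *
st(); a,c=snap('wrist','w7.png'); print(proj(c,[.5246,.0448,.119]),proj(c,[.507,.087,.09]),proj(c,[.5525,-.0238,.098]))"
```

```text
13.05 [0.5275 0.046  0.2791] [-8.000e-04  5.578e-01  8.300e-01 -4.000e-04] F [-0.2 -0.9  0.8] gap 0.0276 ff 0.0 j [ 0.065  0.221  1.581  0.     1.341 -0.322]
[250.46870074 177.33885866] [250.35854241 135.42536441] [250.79791773 229.25509718]
```

View pics/w7.png

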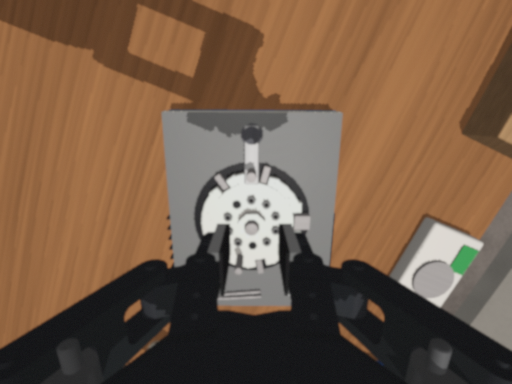

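The pivot at (251,133), the pin at (251,176) and the spindle at (251,228) are in line, and the clamp arm's end lies over the rim. The tray is seated and the gripper is clear, so I'll hand in.

```bash
python3 -c "
from h import *
print(close_job())"
```

```text
the job is handed in; nothing more can be done
None
```

The tray is turned home with its wide notch over the wide dog, the clamp is swung in to its stop over the rim, and the job is handed in at about 13 s. The robot touched only the peg and the clamp pin.

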